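# Lock the tall drying peg into the glassware drainer

## Robot

A 7-joint arm with a two-finger parallel gripper is mounted at the origin on the work surface. World frame = base frame: x ahead of the robot, y to its left, z up, the work surface at z = 0. Lengths are in m, angles in rad, forces in N, time in s.
With the tool pointing down it reaches from about 0.425 to 0.925 m from the base axis. Payload 6.8 kg.
Tool frame: the origin (TCP) lies midway between the tips of the shut fingers; the grasp point (between the pads) lies 19 mm behind it; z points along the fingers, y is the direction in which the jaws open and shut (so a half turn about z gives the same grasp; the last joint's range is limited). The gripper opens to 85 mm and grips with 20 to 120 N. Pads are 22 mm wide; open, the fingers measure 114 mm over their backs; the gripper's body (76 mm by 85 mm) begins 54 mm behind the grasp point. The pads swing forward as they close: fully open they stand 13 mm farther back than shut.
Start: joints at [-1.427, 0.477, 0.022, 1.555, -0.011, 1.109, -0.083], TCP at [0.168, 0.654, 0.231] pointing down, gripper open.
Joint ranges: [-2.96, 2.96], [-0.34, 2.1], [-1.41, 1.46], [0.24, 2.44], [-1.37, 4.51], [0.17, 1.92], [-2.96, 2.96]. Speed limits (rad/s): [2.39, 2.39, 3.14, 3.14, 3.14, 3.14, 3.14].

## Interface

Orientations are given as a unit quaternion [w, x, y, z].
In Python, from station import * gives the robot as it stands. The module is installed in compiled form; this text tells all that it offers.
- The arm moves only by the tool jog_arm, never from a script. Its arguments are lists of equal length, an entry for each row: "dp": the shift along the tool's x, y, z in units of 25 mm (1.0 is 25 mm), a list of three; "angular": the turn, a rotation vector about the tool's x, y, z in units of 5 degrees (1.0 is 5 degrees), a list of three; "claw": the finger opening in mm, from 0 to 85.4. A call has exactly 5 rows; each row is the pose to reach, as a shift and turn from the pose commanded when the call began, along the tool's axes at that moment; what a row does not reach only later rows make up. A row lasts 1/10 s, in which the tool goes at most 50 mm and 8.59 degrees, less where a joint would pass 70% of its speed; a pose out of reach is approached as far as the arm can. A call with a gripper value outside its range is refused whole. The fingers move at their own pace and stop on an object; "grip_force" is the grip in N (left out, the last holds). Time passes only in rows, so rows that repeat a pose let the fingers close, or fill a call up. It gives the time, the measured TCP pose, the force and the opening at its end, in the units of the state.
- get_obs(): the state, without advancing time (a new reading comes with each control period).
- read_camera(name): name is "scene" or "top" or "wrist"; returns a dict with "pixels" (480x640x3 uint8, blue, green, red), "camera_matrix" (3x3 intrinsics, pixels), "rvec" (rotation vector, rad) and "tvec" (3), from world to camera coordinates, as OpenCV has them. Camera axes: x right, y down, z forward; pixel columns grow to the right and rows downward; lengths in m; the calibration is good to about 2 mm. A picture is of the moment at which its call begins. There is no depth.
- hand_in(): hands the job in, once; it reports no verdict.
The state is a dict: "t": time; "q": joint angles; "joint_vel": joint speeds; "joint_torque": joint torques, N m; "eef_pos": TCP position; "tool_rot": TCP orientation; "contact_force": force on the tool from outside, world axes, zero at the start; "torque": the same for the moment, N m; "gripper_width": opening from 0.0 (shut) to 1.0 (fully open).
Only numpy, scipy, OpenCV 4.12 (cv2) and the standard library are available. Lean on these libraries where they do the work, as an engineer would, in place of code of your own. Each camera call takes 0.05 s, during which the arm holds its last target.

## Task

Take the tall spare peg out of the tube rack and fit it in the one empty slot of the sloping drainer board: pass its T-foot through the slot, push it in until the collar sits on the board, then give it a quarter turn so that the foot lies crosswise behind the slot and holds, and let go. Leave the short pegs and the glassware standing where they are.

Things in the scene. Friction and masses are not known exactly. Their poses are not given: they have to be found in the camera images.
- long_peg: Tall grey plastic peg, about 45 g, upright in one of the near holes of the tube rack at any yaw, resting on its collar. Origin: centre of the collar's underside; z up the stem; x along the wide side of the flat stem and along the T-foot. Collar 50 mm across, 5 mm thick; flat stem 24 mm (x) by 12 mm (y) up to the tip at z = 110 mm. Half a turn about z makes no difference.
- long_peg_foot (a point): Centre of the tall peg's T-foot, 15 mm below its origin on the axis; axes as the peg's. Below the collar a round neck 10 mm across runs 11 mm down to the foot: a crossbar 30 mm long (x), 8 mm wide (y), 8 mm thick (z = -11 to -19 mm from the origin). It hangs unseen in the rack's hole, lying the same way as the wide side of the stem.
- slot (a point): Centre of the empty slot, on the board's upper face; 36 mm long, 12 mm wide, through the 8 mm board, open behind. z: square out of the board, up and towards the robot, 30 degrees from vertical; y: along the slot, level; x: up the slope. Entering: peg x along slot y. Locked: peg x along slot x, either way round. No stop or click; 3 mm play; let go, the locked peg droops up to 5 degrees.
- drainer: Fixed drainer: white board 280 mm wide, 220 mm up the slope, tilted 30 degrees, facing the robot, on a steel frame with a 22 mm high trough in front. Origin: on the bench below mid-board; x away from the robot. Board middle 115 mm, top edge 170 mm up; side and top rims 5 mm proud. Two rows (90 mm apart) of three places (85 mm apart); the slot is the middle of the lower row.
- drying_beaker (a point): Top (upturned bottom) of the beaker that dries upside down on the upper left peg of the drainer, fixed: 60 mm across, reaching 86 mm out from the board; axes as the slot's. The other four places hold fixed short pegs reaching 60 mm out, locked, wide side up and down the slope.
- tube_rack: Fixed white tube rack, 125 mm (x) by 195 mm (y), its top 90 mm above the bench, with two rows of three 40 mm holes, 62 mm apart. Origin: on the bench below its centre; x away from the robot. The three spare pegs stand in the near row (x = -31 mm; y = -62, 0, 62 mm); two capped tubes in the far row stand 15 mm above the top.
- short_peg_a: One of two short grey spare pegs in the tube rack: same collar, T-foot, origin and axes as the tall one, but the tip is only 60 mm above the collar's underside. Not wanted: leave it standing. The three pegs may stand in any order in the three holes.
- short_peg_b: One of two short grey spare pegs in the tube rack: same collar, T-foot, origin and axes as the tall one, but the tip is only 60 mm above the collar's underside. Not wanted: leave it standing. The three pegs may stand in any order in the three holes.
- conical_flask: Stoppered glass conical flask, 80 mm across and 128 mm tall, to the right of the tube rack. Origin: centre of its base. A bystander: leave it standing where it is.
- volumetric_flask: Round glass flask with a long neck and a stopper, 74 mm across and 167 mm tall, beyond the tube rack. Origin: centre of its base. A bystander: leave it standing where it is.
- measuring_cylinder: Slim glass measuring cylinder, 28 mm across on a 66 mm foot, 173 mm tall, to the left of the drainer. Origin: centre of its foot. A bystander: leave it standing where it is.
- beaker: Empty glass beaker, 66 mm across and 85 mm tall, in front of the drainer's left half. Origin: centre of its base. A bystander: leave it standing where it is.
- wash_bottle: White plastic wash bottle with a bent spout, 66 mm across, 155 mm to the top of its cap, 190 mm with the spout, beyond the tube rack. Origin: centre of its base. A bystander: leave it standing where it is.
Not all that is in view belongs to the job. What is shaped like the long_peg but orange is not meant.

How it is judged:
On the way:
1. the tall peg's T-foot enters the empty slot, lying along it (z of long_peg_foot in the frame of slot between -0.02 and -0.003 m and x of long_peg_foot in the frame of slot between -0.008 and 0.008 m and y of long_peg_foot in the frame of slot between -0.012 and 0.012 m and angle between the x axis of long_peg and the y axis of slot, either way round below 0.45 rad).
At the end, for the whole second after the job is handed in: Tall peg released and at rest in the slot: collar under 6 mm off the board, foot behind it and within 23 degrees of crosswise to the slot, stem within 12 degrees of square to the board; short pegs and glassware upright and within 40 mm of where they stood (z of long_peg in the frame of slot between -0.003 and 0.006 m and z of long_peg_foot in the frame of slot between -0.02 and -0.0095 m and x of long_peg_foot in the frame of slot between -0.012 and 0.012 m and y of long_peg_foot in the frame of slot between -0.022 and 0.022 m and angle between the x axis of long_peg and the x axis of slot, either way round below 0.4 rad and angle between the z axis of long_peg and the z axis of slot, either way round below 0.22 rad and linear speed of long_peg below 0.02 m/s and angular speed of long_peg below 0.3 rad/s and distance of each of short_peg_a, short_peg_b, conical_flask, volumetric_flask, measuring_cylinder, beaker, wash_bottle from where it was at the start of the episode below 0.04 m and angle between each of short_peg_a, short_peg_b, conical_flask, volumetric_flask, measuring_cylinder, beaker, wash_bottle's own z axis and vertical below 0.5 rad); the robot touches nothing.
It fails at once if a short peg is shifted by more than 40 mm or tipped by more than 30 degrees (distance of any of short_peg_a, short_peg_b from where it was at the start of the episode above 0.04 m or angle between any of short_peg_a, short_peg_b's own z axis and vertical above 0.52 rad).
It fails at once if a flask, the beaker, the measuring cylinder or the wash bottle is shifted by more than 40 mm or tipped by more than 30 degrees (distance of any of conical_flask, volumetric_flask, measuring_cylinder, beaker, wash_bottle from where it was at the start of the episode above 0.04 m or angle between any of conical_flask, volumetric_flask, measuring_cylinder, beaker, wash_bottle's own z axis and vertical above 0.52 rad).
It also fails if it takes over 40 s, if anything falls off the work surface, if the arm or the gripper's body presses on something with over 40 N, if the wrist force passes 120 N, or if a joint passes its speed limit or range.

## Working session

There is one attempt and no reset: what is moved stays moved. The work goes in short steps, Python scripts to look and compute and a tool call to move; the robot and the scene stay as the last step left them, time stands still between calls to the robot, and variables do not carry over. Pictures are saved under pics/ and viewed, and the job is handed in when it is done.

Besides the shell and the picture viewer there is one more tool, called as name(argument=value, ...) on one line, values as JSON. jog_arm: Moves the arm, as the interface text tells. Its arguments: {"type":"object","properties":{"dp":{"type":"array","items":{"type":"array","items":{"type":"number"}}},"angular":{"type":"array","items":{"type":"array","items":{"type":"number"}}},"claw":{"type":"array","items":{"type":"number"}},"grip_force":{"type":"number"}},"required":["dp","angular","claw"]}

```bash
mkdir -p pics; ls; python3 - <<'E'
from station import *
import cv2
print(get_obs())
for n in ["scene","top","wrist"]:
    c=read_camera(n); cv2.imwrite(f"pics/{n}0.png",c["pixels"]); print(n,c["camera_matrix"].tolist(),c["rvec"],c["tvec"])
E
```

```text
pics
{'t': 0.0, 'q': array([-1.42709091,  0.47779432,  0.02231078,  1.55643655, -0.011484  ,
        1.10927177, -0.08310528]), 'joint_vel': array([ 0.00053391,  0.00081119, -0.00044516,  0.00218221,  0.0005683 ,
        0.00187768,  0.00025243]), 'joint_torque': array([-7.90620452e-04, -5.96460450e+01,  1.60742920e+00, -2.81185806e+01,
        1.23997981e-02,  9.38919053e-03, -1.04335842e-05]), 'eef_pos': array([0.16803478, 0.65315555, 0.23033531]), 'tool_rot': array([-4.55935511e-05,  1.25545823e-01,  9.92087422e-01, -8.89897738e-04]), 'contact_force': array([-0.5067687 , -0.18999063, -0.28843613]), 'torque': array([-7.57224713e-06,  2.03121489e-02, -6.56946083e-02]), 'gripper_width': 0.9990338022215233}
scene [[487.2486141115236, 0.0, 317.20513671652066], [0.0, 487.2486141115236, 240.81094468621046], [0.0, 0.0, 1.0]] [ 1.96498557  0.95316189 -0.53086651] [-0.33653135 -0.13440309  1.59890245]
top [[520.75107749576, 0.0, 323.6534586497595], [0.0, 520.75107749576, 238.54415227421651], [0.0, 0.0, 1.0]] [ 2.18507468 -2.19421248  0.06080926] [-0.03630736  0.56807999  1.26988638]
wrist [[366.02138891027084, 0.0, 322.4798147469524], [0.0, 366.02138891027084, 238.04678763517964], [0.0, 0.0, 1.0]] [-2.29584478 -1.78125971 -0.25216752] [-0.67423701 -0.03615014  0.37928027]
```

View pics/scene0.png

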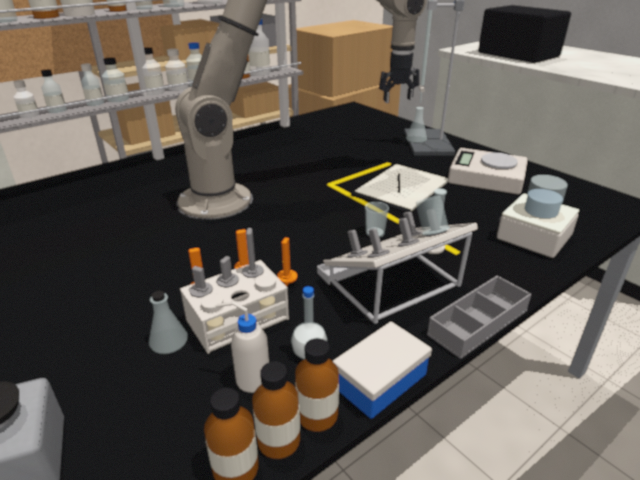

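View pics/top0.png

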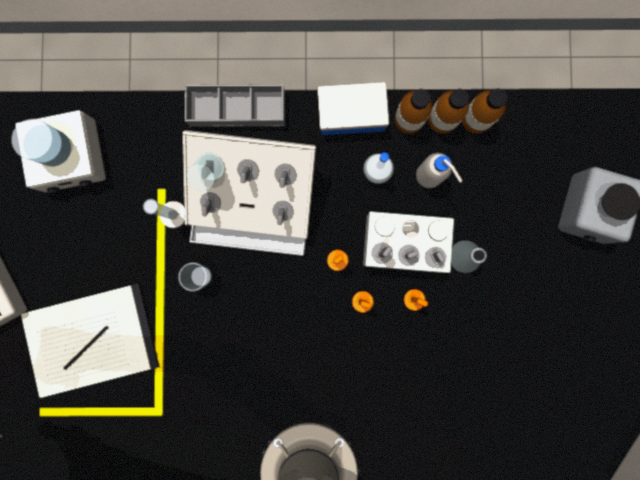

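View pics/wrist0.png

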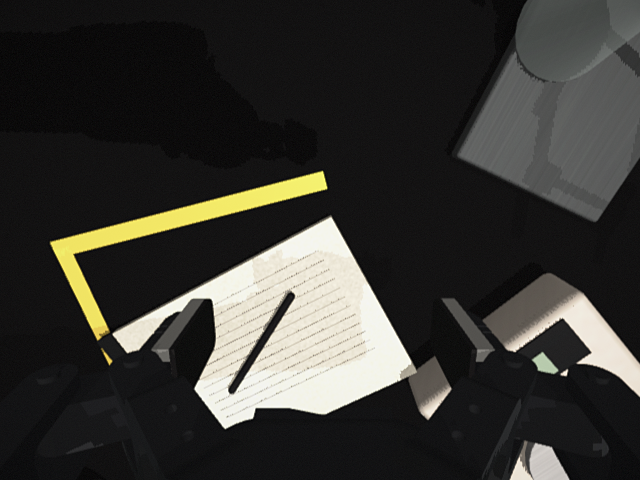

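The scene view shows the rack with three grey pegs at (199,280), (226,268) and (250,252), the last one clearly taller. The orange lookalikes are at (195,262), (242,250) and (287,262). In the top view the grey pegs are at (383,253), (409,255) and (436,257), and the slot is at (247,205). Next I'll take close crops.

```bash
cat > h.py <<'E'
import numpy as np, cv2
from scipy.spatial.transform import Rotation as R
def cam(c):
    Rm=cv2.Rodrigues(c["rvec"])[0]; return c["camera_matrix"],Rm,np.asarray(c["tvec"]).ravel()
def ray(c,p):
    K,Rm,t=cam(c); d=Rm.T@(np.linalg.inv(K)@[p[0],p[1],1.]); return -Rm.T@t,d/np.linalg.norm(d)
def onz(c,p,z):
    o,d=ray(c,p); return o+d*(z-o[2])/d[2]
def onplane(c,p,q,n):
    o,d=ray(c,p); return o+d*((q-o)@n)/(d@n)
def tri(c1,p1,c2,p2):
    o1,d1=ray(c1,p1);o2,d2=ray(c2,p2)
    A=np.stack([d1,-d2],1); s=np.linalg.lstsq(A,o2-o1,rcond=None)[0]
    a=o1+d1*s[0];b=o2+d2*s[1]; return (a+b)/2,np.linalg.norm(a-b)
def proj(c,X):
    return cv2.projectPoints(np.atleast_2d(np.float64(X)),np.float64(c["rvec"]),np.float64(c["tvec"]),c["camera_matrix"],None)[0].reshape(-1,2)
def crop(img,x0,y0,x1,y1,s,fn):
    cv2.imwrite(fn,cv2.resize(img[y0:y1,x0:x1],None,fx=s,fy=s,interpolation=cv2.INTER_CUBIC))
def tool(o): 
    q=o["tool_rot"]; return R.from_quat([q[1],q[2],q[3],q[0]])
E
python3 - <<'E'
from station import *
from h import *
import pickle
S=read_camera("scene");T=read_camera("top")
pickle.dump((S,T),open("st.pkl","wb"))
a=S["pixels"][220:350,170:310];b=T["pixels"][200:300,350:490];d=T["pixels"][120:260,170:330];e=S["pixels"][210:320,310:485]
crop(S["pixels"],170,220,310,350,5,"pics/a1.png");crop(T["pixels"],355,205,495,280,5,"pics/b1.png")
crop(T["pixels"],170,125,330,260,5,"pics/d1.png");crop(S["pixels"],310,190,485,320,4,"pics/e1.png")
E
```

```text
(no output)
```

View pics/a1.png

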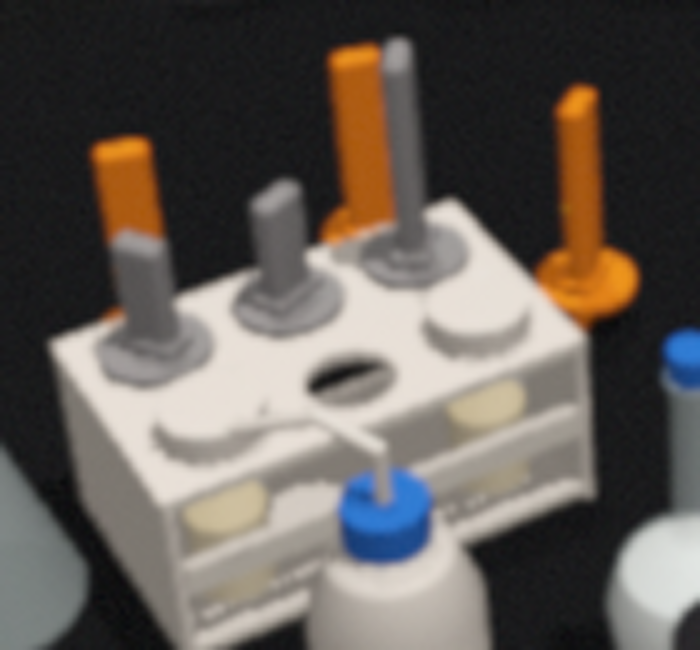

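View pics/b1.png

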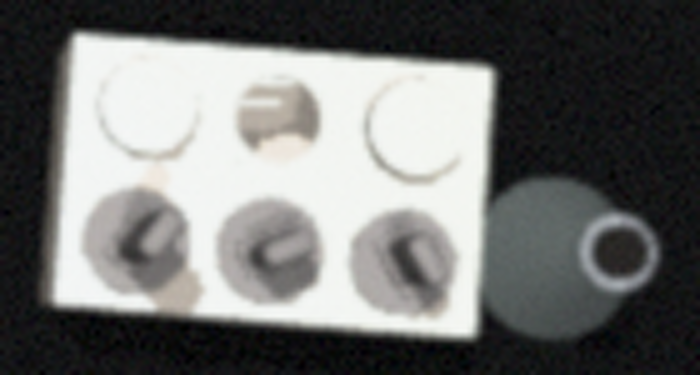

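View pics/d1.png

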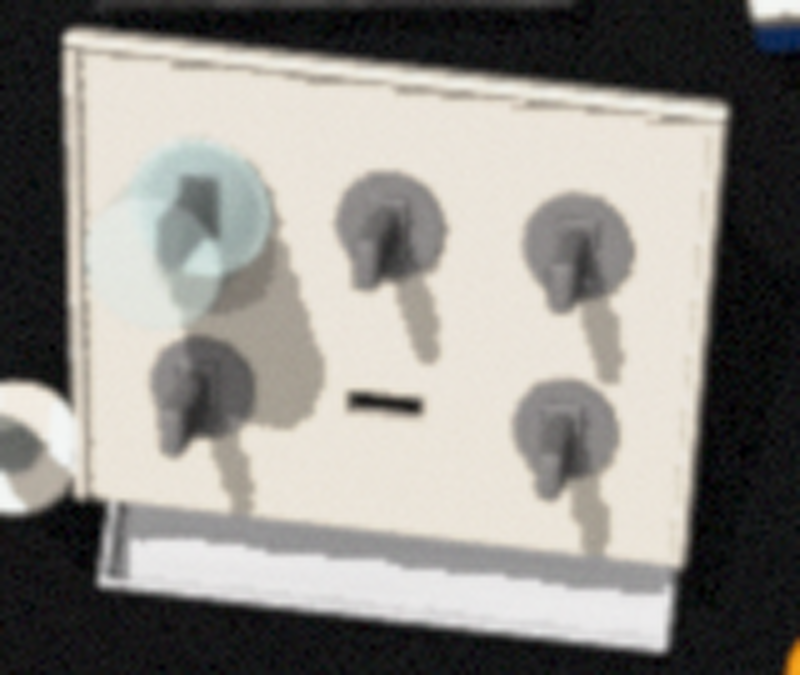

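View pics/e1.png

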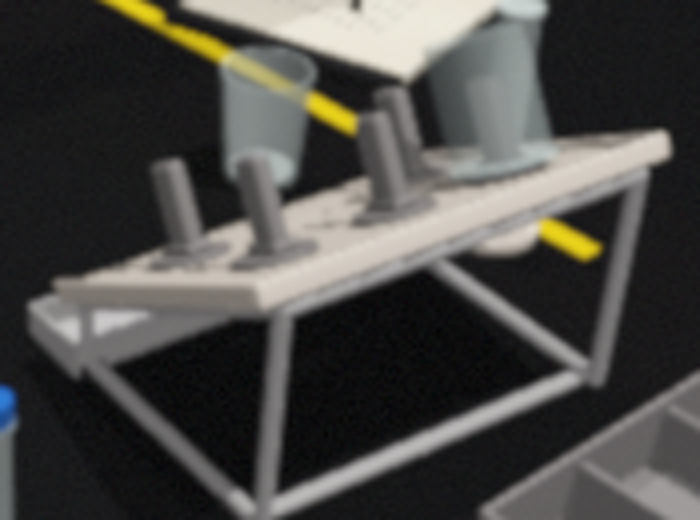

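The tall grey peg is confirmed as top (383,253) / scene (250,252). It is the only grey peg twice the height of its neighbours. The other grey ones are the short pegs and the orange ones are decoys. Now coarse positions.

```bash
python3 - <<'E'
from h import *
import pickle
S,T=pickle.load(open("st.pkl","rb"))
sp=lambda x,y:(170+x/5-.4,220+y/5-.4)
b=lambda x,y:(355+x/5-.4,205+y/5-.4)
d=lambda x,y:(170+x/5-.4,125+y/5-.4)
e=lambda x,y:(310+x/4-.4,190+y/4-.4)
print("tip",tri(S,sp(399,48),T,b(157,233)))
print("collar",tri(S,sp(413,250),T,b(136,240)), onz(T,b(136,240),.095))
for n,p in dict(FL=(75,33),FR=(495,66),NR=(478,338),NL=(48,303)).items(): print(n,onz(T,b(*p),.09))
# board corners
print("upR",tri(S,e(262,296),T,d(685,565)), "?")
lr=[]
print("pegs lower R collar",tri(S,e(185,252),T,d(566,430)))
print("upper R",tri(S,e(270,250),T,d(578,246)))
print("upper M",tri(S,e(393,205),T,d(390,228)))
for z in(.08,.0925):print("slot@",z,onz(T,d(385,403),z),onz(T,d(350,400),z),onz(T,d(421,407),z))
for n,p in dict(TL=(65,35),TR=(728,105)).items(): print(n,onz(T,d(*p),.175))
# bystanders coarse
E
```

```text
tip (array([ 0.52950964, -0.17121195,  0.20075032]), np.float64(0.0006517814069520713))
collar (array([ 0.52990171, -0.17378792,  0.09505898]), np.float64(0.0007922910532945442)) [ 0.53010973 -0.17345469  0.095     ]
FL [ 0.62711924 -0.14653562  0.09      ]
FR [ 0.61076847 -0.34230535  0.09      ]
NR [ 0.48415179 -0.33204827  0.09      ]
NL [ 0.50117798 -0.13283211  0.09      ]
upR (array([0.61114544, 0.04757791, 0.05901334]), np.float64(0.12554080364155687)) ?
pegs lower R collar (array([0.62770977, 0.05459992, 0.09763263]), np.float64(0.0027430539201195414))
upper R (array([0.70540842, 0.04549449, 0.14343596]), np.float64(0.002813705636399151))
upper M (array([0.71501422, 0.13117549, 0.14347494]), np.float64(0.0003635455805815843))
slot@ 0.08 [0.64375982 0.14256826 0.08      ] [0.64525822 0.15910068 0.08      ] [0.64178526 0.12556591 0.08      ]
slot@ 0.0925 [0.642205 0.140667 0.0925  ] [0.64368806 0.15703018 0.0925    ] [0.64025065 0.1238387  0.0925    ]
TL [0.79504589 0.26944715 0.175     ]
TR [ 0.76248778 -0.02154956  0.175     ]
```

```bash
cat >> h.py <<'E'
def frame_down(yaw_deg,tilt=0,zdir=None):
    # tool x at yaw, tool z down
    y=np.radians(yaw_deg); x=np.array([np.cos(y),np.sin(y),0]); z=np.array([0,0,-1.]); return R.from_matrix(np.stack([x,np.cross(z,x),z],1))
def plan(p0,R0,p1,R1):
    dp=R0.inv().apply(np.asarray(p1)-p0)/.025; an=np.degrees((R0.inv()*R1).as_rotvec())/5
    return dp.round(3),an.round(3)
def from_obs(o,p1,R1): return plan(o["eef_pos"],tool(o),p1,R1)
E
python3 - <<'E'
from station import *
from h import *
o=get_obs();c=read_camera("wrist");K,Rm,t=cam(c);Rt=tool(o)
print("cam in tool",Rt.inv().apply(-Rm.T@t-o["eef_pos"]), Rt.inv().as_matrix()@Rm.T)
print(Rt.as_matrix())
print(from_obs(o,[0.42,0.30,0.33],frame_down(133)))
print(plan(np.array([.42,.3,.33]),frame_down(133),[0.53,-.17,.33],frame_down(133)))
E
```

```text
cam in tool [ 0.07171056  0.00015836 -0.14263781] [[ 4.57649965e-04 -9.60100436e-01 -2.79655042e-01]
 [ 9.99999887e-01  4.75382886e-04  4.41471103e-06]
 [ 1.28704655e-04 -2.79655012e-01  9.60100545e-01]]
[[-9.68458409e-01  2.49175211e-01 -1.58180116e-04]
 [ 2.49175256e-01  9.68458056e-01 -8.28031059e-04]
 [-5.31340067e-05 -8.41328213e-04 -9.99999645e-01]]
(array([-13.28 , -11.186,  -3.956]), array([-9.000e-03,  3.000e-03,  6.514e+00]))
(array([-16.75 ,  -9.604,   0.   ]), array([0., 0., 0.]))
```

jog_arm(dp=[[-1.3,-1.1,-0.8],[-2.6,-2.2,-1.6],[-3.9,-3.3,-2.4],[-5.2,-4.4,-3.2],[-6.5,-5.5,-4.0]], angular=[[0,0,0.6],[0,0,1.3],[0,0,2.0],[0,0,2.6],[0,0,3.2]], claw=[85,85,85,85,85], grip_force=40)

```text
t: 0.8
eef_pos: [0.2921, 0.4784, 0.3321]
tool_rot: [-0.0, 0.263, 0.965, 0.0]
contact_force: [1.5, -0.3, 0.5]
gripper_width: 0.994
```

```bash
python3 - <<'E'
from station import *
from h import *
o=get_obs();print(o["t"],o["q"],o["eef_pos"])
print(from_obs(o,[0.53,-.17,.33],frame_down(133)))
print(from_obs(o,[0.45,0.2,.33],frame_down(133)))
E
```

```text
0.8 [-1.25018275  0.20475119  0.13839613  1.71190615 -0.02991586  1.22674051
 -0.06701603] [0.29212632 0.47843401 0.33214444]
(array([-21.379, -17.499,   0.079]), array([ 2.000e-03, -2.000e-03,  3.289e+00]))
(array([-11.1  ,  -6.381,   0.083]), array([ 2.000e-03, -2.000e-03,  3.289e+00]))
```

jog_arm(dp=[[-1.7,-1.0,0],[-3.4,-2.0,0],[-5.1,-3.0,0],[-6.8,-4.0,0],[-8.5,-5.0,0]], angular=[[0,0,0.6],[0,0,1.3],[0,0,2.0],[0,0,2.6],[0,0,3.3]], claw=[85,85,85,85,85])

```text
t: 1.3
eef_pos: [0.4118, 0.2627, 0.3316]
tool_rot: [0.0, 0.399, 0.917, 0.0]
contact_force: [1.2, 0.4, 0.1]
gripper_width: 0.995
```

```bash
python3 - <<'E'
from station import *
from h import *
o=get_obs();print(o["t"],o["q"],o["eef_pos"])
print(from_obs(o,[0.53,-.17,.32],frame_down(133)))
E
```

```text
1.3 [-1.00253877  0.06756232  0.3277888   1.87436852 -0.0237027   1.20260786
  0.08263734] [0.41180306 0.26272242 0.33155481]
(array([-15.891,  -8.333,   0.451]), array([ 0.009, -0.004, -0.011]))
```

jog_arm(dp=[[-1.6,-0.8,0.1],[-3.2,-1.7,0.1],[-4.8,-2.5,0.2],[-6.4,-3.3,0.2],[-8.0,-4.2,0.2]], angular=[[0,0,0],[0,0,0],[0,0,0],[0,0,0],[0,0,0]], claw=[85,85,85,85,85])

```text
t: 1.8
eef_pos: [0.4713, 0.0452, 0.3265]
tool_rot: [0.0, 0.398, 0.917, 0.0]
contact_force: [-0.0, 0.4, -0.7]
gripper_width: 0.997
```

jog_arm(dp=[[-1.8,-1.0,0.1],[-3.8,-2.0,0.1],[-5.8,-3.1,0.2],[-7.0,-3.7,0.2],[-7.9,-4.1,0.2]], angular=[[0,0,0],[0,0,0],[0,0,0],[0,0,0],[0,0,0]], claw=[85,85,85,85,85])

```text
t: 2.3
eef_pos: [0.5308, -0.1721, 0.3216]
tool_rot: [0.001, 0.4, 0.916, -0.001]
contact_force: [0.0, 1.0, -0.7]
gripper_width: 1.001
```

```bash
python3 - <<'E'
from station import *
from h import *
import pickle
W=read_camera("wrist")
o=get_obs();print(o["t"],o["q"],o["eef_pos"],tool(o).as_matrix())
pickle.dump((W,o),open("w1.pkl","wb"));cv2.imwrite("pics/w1.png",W["pixels"])
print(proj(W,[[.5295,-.171,.2],[.53,-.1737,.095]]))
E
```

```text
2.35 [-0.403526    0.24448579  0.74312814  1.76062691 -0.17301931  1.20190774
  1.13177924] [ 0.53133569 -0.17454428  0.32167463] [[-0.6777214   0.73531767  0.00127494]
 [ 0.7353095   0.67772054 -0.00384864]
 [-0.00369402 -0.00167083 -0.99999178]]
[[322.59810336 228.75121129]
 [321.18033061 204.58274905]]
```

View pics/w1.png

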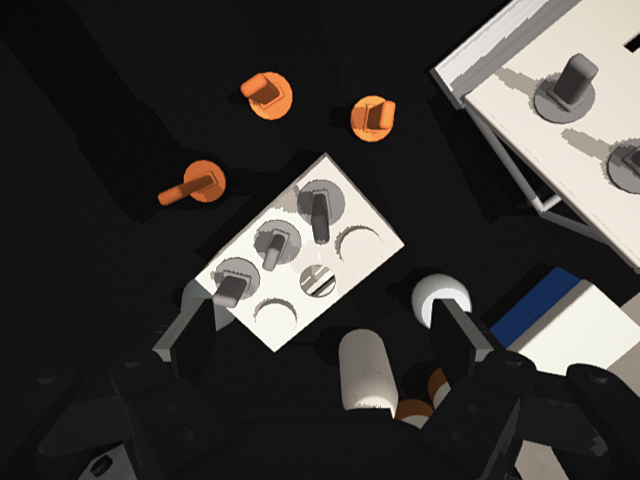

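The wrist view shows the tall peg with its tip at about (320,235) and collar at (321,204), as predicted. The slot shows at (630,42).

```bash
python3 - <<'E'
from h import *
import pickle
W,o=pickle.load(open("w1.pkl","rb"))
crop(W["pixels"],280,165,365,255,6.5,"pics/w1c.png")
E
```

```text
(no output)
```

View pics/w1c.png

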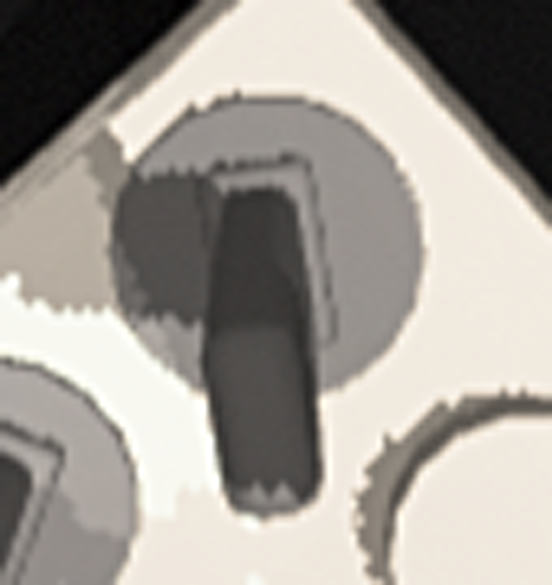

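```bash
python3 - <<'E'
from h import *
import pickle
W,o=pickle.load(open("w1.pkl","rb"))
f=lambda x,y:(280+x/6.5-.4,165+y/6.5-.4)
def yaw(a,b,z):
    A=onz(W,f(*a),z);B=onz(W,f(*b),z);v=B-A;return A,B,np.linalg.norm(v[:2]),np.degrees(np.arctan2(v[1],v[0]))
for n,a,b,z in [("tipL",(207,340),(225,480),.2),("tipR",(307,330),(321,480),.2),("tipc",(257,330),(272,505),.2),("topedge",(207,330),(305,328),.2),("baseR",(305,158),(333,345),.0955),("baseT",(215,170),(300,157),.0955)]: print(n,yaw(a,b,z))
print("collar ctr",onz(W,f(267,247),.0945))
S,T=pickle.load(open("st.pkl","rb"))
b=lambda x,y:(355+x/5-.4,205+y/5-.4)
print(tri(T,b(157,233),W,f(264,418)))
E
```

```text
tipL (array([ 0.5172946 , -0.16996321,  0.2       ]), array([ 0.53000426, -0.18081854,  0.2       ]), np.float64(0.016714468240895893), np.float64(-40.5006817292596))
tipR (array([ 0.52484253, -0.16137806,  0.2       ]), array([ 0.53815071, -0.17326569,  0.2       ]), np.float64(0.01784441673106993), np.float64(-41.773054731229884))
tipc (array([ 0.5206765 , -0.16524028,  0.2       ]), array([ 0.53604723, -0.17934096,  0.2       ]), np.float64(0.020858777776323518), np.float64(-42.53238911175232))
topedge (array([ 0.51651038, -0.16910258,  0.2       ]), array([ 0.5245173 , -0.16136251,  0.2       ]), np.float64(0.011136406193090701), np.float64(44.02912929514529))
baseR (array([ 0.52298352, -0.15816751,  0.0955    ]), array([ 0.54656052, -0.17692522,  0.0955    ]), np.float64(0.030128492500151566), np.float64(-38.50552298956671))
baseT (array([ 0.51399252, -0.16905437,  0.0955    ]), array([ 0.52230777, -0.15858159,  0.0955    ]), np.float64(0.013372452385801406), np.float64(51.55090114227731))
collar ctr [ 0.52828933 -0.1726121   0.0945    ]
(array([ 0.52936984, -0.17223273,  0.19634552]), np.float64(0.0018209033558978678))
```

```bash
python3 - <<'E'
from station import *
from h import *
o=get_obs();print(from_obs(o,[0.529,-.1725,.162],frame_down(139.5)))
E
```

```text
(array([ 1.470e-01, -3.000e-03,  6.386e+00]), array([-0.022,  0.041, -1.367]))
```

jog_arm(dp=[[0.1,0,0.9],[0.1,0,1.8],[0.15,0,2.6],[0.15,0,2.8],[0.15,0,2.8]], angular=[[0,0,-0.5],[0,0,-1.0],[0,0.04,-1.4],[-0.02,0.04,-1.4],[-0.02,0.04,-1.4]], claw=[70,60,60,60,60])

```text
t: 2.85
eef_pos: [0.5282, -0.1644, 0.2509]
tool_rot: [-0.002, 0.342, 0.94, 0.001]
contact_force: [0.3, -1.0, 0.5]
gripper_width: 0.703
```

```bash
python3 - <<'E'
from station import *
from h import *
import pickle
W=read_camera("wrist")
o=get_obs();print(o["t"],o["q"][6],o["eef_pos"],o["gripper_width"])
pickle.dump((W,o),open("w2.pkl","wb"));cv2.imwrite("pics/w2.png",W["pixels"])
print(proj(W,[[.5295,-.172,.2]]))
print(from_obs(o,[0.529,-.1725,.162],frame_down(139.5)))
E
```

```text
2.9 1.286463899540112 [ 0.52877538 -0.16467261  0.25185321] 0.7043392965628256
[[313.8892902  274.31815071]]
(array([-0.219, -0.242,  3.593]), array([ 0.025, -0.034,  0.105]))
```

View pics/w2.png

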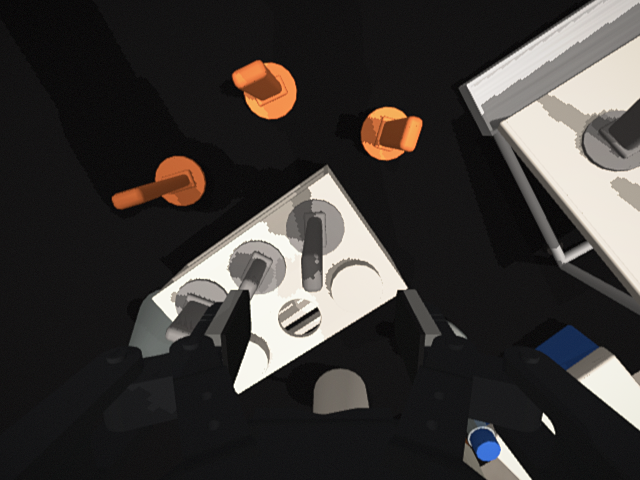

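jog_arm(dp=[[-0.15,-0.15,0.3],[-0.22,-0.24,0.7],[-0.22,-0.24,1.2],[-0.22,-0.24,1.7],[-0.22,-0.24,1.7]], angular=[[0,0,0.1],[0,0,0.1],[0,0,0.1],[0,0,0.1],[0,0,0.1]], claw=[60,60,60,60,60])

```text
t: 3.4
eef_pos: [0.5275, -0.172, 0.2064]
tool_rot: [-0.003, 0.345, 0.938, 0.001]
contact_force: [0.1, 0.1, -0.1]
gripper_width: 0.701
```

```bash
python3 - <<'E'
from station import *
from h import *
import pickle
W=read_camera("wrist")
o=get_obs();print(o["t"],o["q"][6],o["eef_pos"],o["gripper_width"])
pickle.dump((W,o),open("w3.pkl","wb"));crop(W["pixels"],180,180,460,400,2.5,"pics/w3.png")
print(from_obs(o,[0.529,-.1725,.162],frame_down(139.5)))
E
```

```text
3.45 1.3344126269969454 [ 0.52802816 -0.17230314  0.20743887] 0.7032539418143453
(array([-0.045,  0.018,  1.817]), array([ 0.004, -0.064,  0.014]))
```

View pics/w3.png

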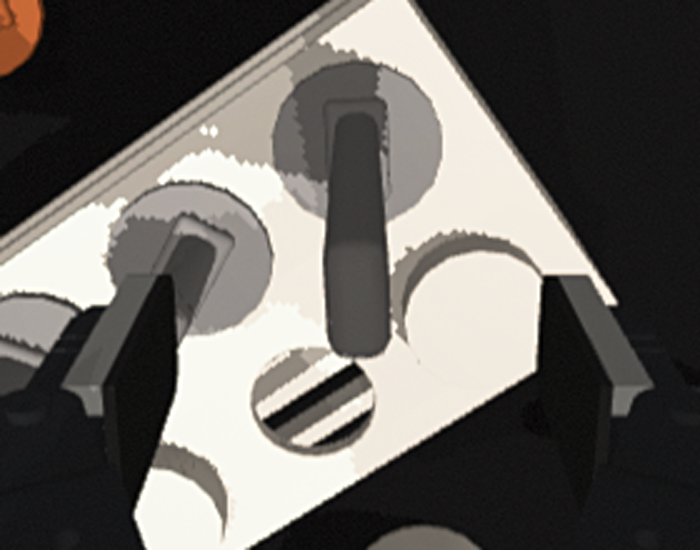

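Peg is aligned between the jaws (tip at crop x≈357, jaw midpoint ≈357). I'll lower, then close.

jog_arm(dp=[[-0.04,0.02,0.5],[-0.04,0.02,1.0],[-0.04,0.02,1.5],[-0.04,0.02,1.8],[-0.04,0.02,1.8]], angular=[[0,0,0],[0,-0.06,0],[0,-0.06,0],[0,-0.06,0],[0,-0.06,0]], claw=[60,60,60,60,60])

```text
t: 3.95
eef_pos: [0.5292, -0.1725, 0.1625]
tool_rot: [0.0, 0.346, 0.938, 0.0]
contact_force: [-0.3, 0.4, -0.6]
gripper_width: 0.706
```

jog_arm(dp=[[0,0,0],[0,0,0],[0,0,0],[0,0,0],[0,0,0]], angular=[[0,0,0],[0,0,0],[0,0,0],[0,0,0],[0,0,0]], claw=[40,25,5,5,5], grip_force=60)

```text
t: 4.45
eef_pos: [0.5302, -0.1728, 0.1642]
tool_rot: [0.002, 0.346, 0.938, 0.001]
contact_force: [0.2, 0.0, 2.1]
gripper_width: 0.13
```

```bash
python3 - <<'E'
from station import *
from h import *
import pickle
W=read_camera("wrist")
o=get_obs();print(o["t"],o["q"],o["eef_pos"],o["gripper_width"],o["contact_force"])
pickle.dump((W,o),open("w4.pkl","wb"));crop(W["pixels"],180,180,460,400,2.5,"pics/w4.png")
print(tool(o).as_matrix())
E
```

```text
4.5 [-0.29474771  0.41653682  0.64012618  1.94008053 -0.31977178  0.88283343
  1.37481071] [ 0.53017132 -0.17284997  0.16415507] 0.13005294878241708 [-0.62235036 -0.37199827  2.64901607]
[[-7.61236628e-01  6.48464987e-01  3.45786835e-03]
 [ 6.48469375e-01  7.61240718e-01  1.98969236e-04]
 [-2.50324560e-03  2.39378440e-03 -9.99994002e-01]]
```

View pics/w4.png

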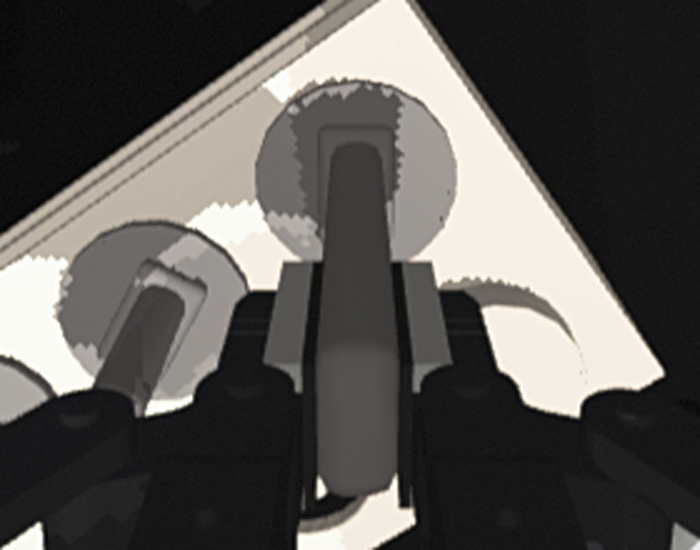

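Grasped (opening ~11 mm) and the peg sits square in the jaws. Now I'll lift.

jog_arm(dp=[[0,0,-0.4],[0,0,-1.2],[0,0,-2.4],[0,0,-4.0],[0,0,-5.4]], angular=[[0,0,0],[0,0,0],[0,0,0],[0,0,0],[0,0,0]], claw=[5,5,5,5,5])

```text
t: 5.0
eef_pos: [0.5292, -0.1731, 0.301]
tool_rot: [0.001, 0.346, 0.938, 0.001]
contact_force: [0.5, 0.5, -0.1]
gripper_width: 0.13
```

```bash
cat >> h.py <<'E'
YAW=np.radians(-6.3)
def slotR(yaw=YAW):
    c,s=np.cos(yaw),np.sin(yaw); h=np.array([c,s,0]); y=np.array([-s,c,0])
    x=h*np.cos(np.pi/6)+np.array([0,0,.5]); return np.stack([x,y,np.cross(x,y)],1)
def enterR(yaw=YAW):  # tool x=slot y, tool z=-slot z
    M=slotR(yaw); x=M[:,1]; z=-M[:,2]; return R.from_matrix(np.stack([x,np.cross(z,x),z],1))
E
python3 - <<'E'
from station import *
from h import *
import pickle
W=read_camera("wrist")
o=get_obs();print(o["t"],o["eef_pos"],o["gripper_width"],o["contact_force"])
pickle.dump((W,o),open("w5.pkl","wb"));crop(W["pixels"],180,150,460,400,2.5,"pics/w5.png")
print(slotR())
p,a=from_obs(o,[.552,.1506,.27],enterR());print(p,a)
E
```

```text
5.05 [ 0.53192628 -0.17437929  0.30666834] 0.1319158665569648 [ 2.14853823 -0.26358816  4.34515264]
[[ 0.86079544  0.10973431 -0.49698048]
 [-0.0950327   0.99396096  0.05486716]
 [ 0.5         0.          0.8660254 ]]
[ 7.844 10.397  1.465] [-5.389 -2.86  10.908]
```

View pics/w5.png

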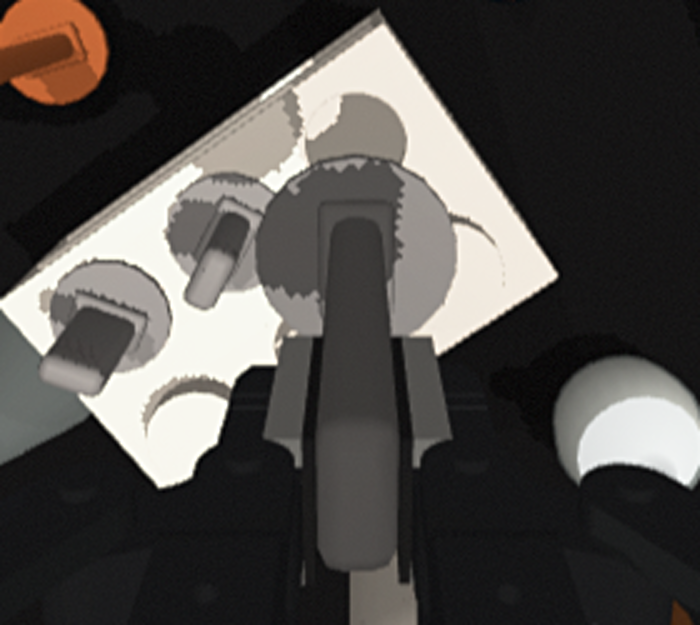

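Peg held squarely and free of the rack; the short pegs still stand. Moving on with the tilt.

jog_arm(dp=[[0.8,1.0,0.0],[1.6,2.1,0.1],[2.4,3.2,0.1],[3.2,4.2,0.2],[3.9,5.2,0.2]], angular=[[-0.55,-0.3,1.1],[-1.1,-0.6,2.2],[-1.6,-0.85,3.3],[-2.15,-1.15,4.4],[-2.7,-1.4,5.4]], claw=[5,5,5,5,5])

```text
t: 5.55
eef_pos: [0.539, -0.0093, 0.2939]
tool_rot: [0.098, 0.553, 0.822, 0.09]
contact_force: [-0.1, -0.0, -0.5]
gripper_width: 0.131
```

```bash
python3 - <<'E'
from station import *
from h import *
o=get_obs();print(o["t"],o["q"],o["eef_pos"])
p,a=from_obs(o,[.552,.1506,.27],enterR());print(p,a)
E
```

```text
5.55 [-0.73217027  0.03371392  0.67432017  2.02867711 -0.06186847  0.82083694
  0.36230026] [ 0.53904893 -0.00934589  0.29392081]
[5.8   2.598 1.315] [-2.78  -1.506  5.454]
```

jog_arm(dp=[[1.2,0.5,0.2],[2.4,1.1,0.4],[3.5,1.6,0.7],[4.7,2.1,1.0],[5.8,2.6,1.3]], angular=[[-0.55,-0.3,1.1],[-1.1,-0.6,2.2],[-1.7,-0.9,3.3],[-2.25,-1.2,4.4],[-2.8,-1.5,5.4]], claw=[5,5,5,5,5])

```text
t: 6.05
eef_pos: [0.5501, 0.1191, 0.2748]
tool_rot: [0.177, 0.69, 0.685, 0.151]
contact_force: [0.1, -0.9, -0.9]
gripper_width: 0.128
```

```bash
python3 - <<'E'
from station import *
from h import *
import pickle
W=read_camera("wrist")
o=get_obs();print(o["t"],o["q"],o["eef_pos"],o["gripper_width"])
pickle.dump((W,o),open("w6.pkl","wb"));cv2.imwrite("pics/w6.png",W["pixels"])
print(proj(W,[[.642,.1407,.0925]]))
print(from_obs(o,[.552,.1506,.27],enterR()))
E
```

```text
6.1 [-0.94087237  0.02916969  0.48467798  2.13833471  0.3960825   0.60236845
 -0.75456408] [0.54923438 0.12438904 0.27360883] 0.12700069142662238
[[322.5678409 178.219064 ]]
(array([1.054, 0.032, 0.142]), array([-0.595, -0.201,  1.102]))
```

View pics/w6.png

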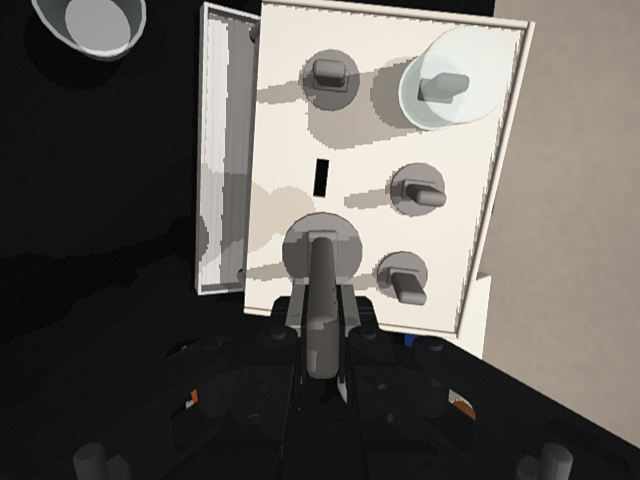

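jog_arm(dp=[[0.3,0,0.0],[0.6,0,0.1],[0.9,0,0.1],[1.05,0.03,0.14],[1.05,0.03,0.14]], angular=[[-0.2,-0.1,0.4],[-0.4,-0.15,0.7],[-0.6,-0.2,1.1],[-0.6,-0.2,1.1],[-0.6,-0.2,1.1]], claw=[5,5,5,5,5])

```text
t: 6.6
eef_pos: [0.5529, 0.1447, 0.2708]
tool_rot: [0.193, 0.717, 0.647, 0.17]
contact_force: [0.3, -0.4, -0.1]
gripper_width: 0.133
```

```bash
cat > meas.py <<'E'
from station import *
from h import *
import pickle,sys
W=read_camera("wrist")
o=get_obs();print(o["t"],o["q"].round(3),o["eef_pos"],o["gripper_width"],o["contact_force"].round(1))
pickle.dump((W,o),open(sys.argv[1]+".pkl","wb"));cv2.imwrite(f"pics/{sys.argv[1]}.png",W["pixels"])
im=W["pixels"].max(2)
u,v=proj(W,[[.642,.1407,.0925]])[0];print("pred slot",u,v)
x0,y0=int(u)-40,int(v)-40
m=(im[y0:y0+80,x0:x0+80]<60).astype(np.uint8)
n,l,st,ce=cv2.connectedComponentsWithStats(m)
for i in range(1,n):
    if st[i,4]>60: 
        cs=cv2.findContours((l==i).astype(np.uint8),cv2.RETR_EXTERNAL,cv2.CHAIN_APPROX_NONE)[0][0]
        r=cv2.minAreaRect(cs);bx=cv2.boxPoints(r)+[x0,y0]
        print("comp",ce[i]+[x0,y0],st[i],r); 
        M=slotR();P=[onplane(W,b,np.array([.642,.1407,.0925]),M[:,2]) for b in bx]
        print("ctr on plane",onplane(W,ce[i]+[x0,y0],np.array([.642,.1407,.0925]),M[:,2]))
        for k in range(4):
            dv=P[(k+1)%4]-P[k];print("edge",np.linalg.norm(dv),"in slot frame",(M.T@dv).round(4))
print(from_obs(o,[.5525,.1506,.25],enterR()))
E
python3 meas.py w7
```

```text
6.65 [-0.987  0.046  0.467  2.15   0.527  0.585 -1.018] [0.5529818  0.14411499 0.27090753] 0.12880277507780064 [ 0.3 -0.6 -0.4]
pred slot 310.73019279055546 203.05809327320128
comp [308.83742331 199.3803681 ] [ 33  22  12  32 326] ((38.5, 37.5), (31.0, 11.0), 90.0)
ctr on plane [0.64084745 0.14435177 0.09160724]
edge 0.010270993486328536 in slot frame [0.0103 0.0001 0.    ]
edge 0.02963402028050134 in slot frame [ 0.0001 -0.0296 -0.    ]
edge 0.010521074428402593 in slot frame [-0.0105 -0.0001  0.    ]
edge 0.02963843651326557 in slot frame [0.0002 0.0296 0.    ]
(array([ 0.261, -0.456,  0.701]), array([-0.028,  0.027,  0.083]))
```

View pics/w7.png

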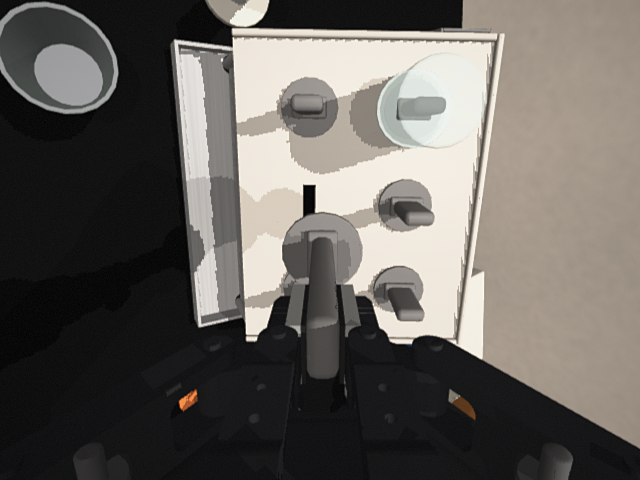

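```bash
cat > m2.py <<'E'
from h import *
import pickle
S,T=pickle.load(open("st.pkl","rb"))
W6,o6=pickle.load(open("w6.pkl","rb"));W7,o7=pickle.load(open("w7.pkl","rb"))
def slot(c,g,h=40,th=60):
    u,v=proj(c,[g])[0];x0,y0=int(u)-h,int(v)-h
    g2=c["pixels"].max(2)[y0:y0+2*h,x0:x0+2*h].astype(float)
    n,l,st,ce=cv2.connectedComponentsWithStats((g2<th).astype(np.uint8))
    i=max([i for i in range(1,n) if 20<st[i,4]<900],key=lambda i:-np.hypot(*(ce[i]-h)))
    # weighted centroid by darkness
    d=cv2.dilate((l==i).astype(np.uint8),np.ones((3,3)));w=np.clip(220-g2,0,None)*d
    ys,xs=np.mgrid[:2*h,:2*h];c0=np.array([(xs*w).sum(),(ys*w).sum()])/w.sum()
    return c0+[x0,y0]
g=[.642,.1407,.0925]
a=slot(W6,g);b=slot(T,g,12,90);print(a,b,tri(W6,a,T,b))
M=slotR()
for z in (.0925,):
    for c,p in((W6,a),(T,b)): print(onplane(c,p,np.array([.642,.1407,.0925]),M[:,2]))
# rect directions in w6 of slot
x0,y0=int(a[0])-30,int(a[1])-30
m=(W6["pixels"].max(2)[y0:y0+60,x0:x0+60]<90).astype(np.uint8)
n,l,st,ce=cv2.connectedComponentsWithStats(m);i=l[30,30]
cs=cv2.findContours((l==i).astype(np.uint8),0,1)[0][0];bx=cv2.boxPoints(cv2.minAreaRect(cs))+[x0,y0]
P=[onplane(W6,q,np.array(g),M[:,2]) for q in bx]
for k in range(4):
    dv=M.T@(P[(k+1)%4]-P[k]);print(dv.round(4))
# collar in tool frame
for W,o in ((W7,o7),):
    im=cv2.GaussianBlur(W["pixels"],(3,3),0); crop(W["pixels"],270,190,375,400,2.8,"pics/w7c.png")
E
python3 m2.py
```

```text
[320.60174497 177.37526492] [246.52729982 205.14496681] (array([0.64258732, 0.14116845, 0.08790945]), np.float64(0.0009557910091217732))
[0.64041292 0.14146786 0.09154059]
[0.64231347 0.14081115 0.09267285]
[0.0006 0.0344 0.    ]
[ 0.0108 -0.0001 -0.    ]
[-0.0003 -0.0344  0.    ]
[-0.0111  0.     -0.    ]
```

View pics/w7c.png

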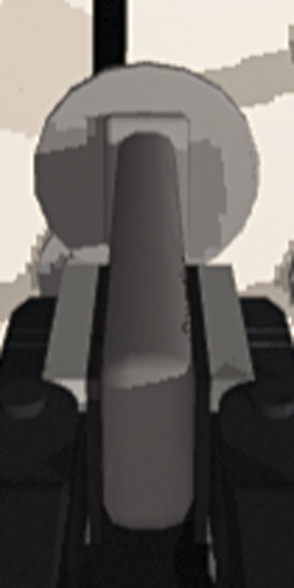

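```bash
cat > m3.py <<'E'
from h import *
import pickle
W7,o=pickle.load(open("w7.pkl","rb"));Rt=tool(o);p0=o["eef_pos"]
tw=lambda X:Rt.apply(X)+p0
th=np.linspace(0,2*np.pi,360)
for z in(.069,.074):
    q=proj(W7,tw(np.stack([.025*np.cos(th),.025*np.sin(th),0*th+z],1)))
    print(z,"L",q[q[:,0].argmin()],"R",q[q[:,0].argmax()],"T",q[q[:,1].argmin()],"B",q[q[:,1].argmax()])
print("tip corners",proj(W7,tw(np.array([[-.012,-.006,-.036],[-.012,.006,-.036],[.012,-.006,-.036],[.012,.006,-.036]]))))
# slot view direction
W6,o6=pickle.load(open("w6.pkl","rb"));M=slotR()
oo,d=ray(W6,(320.6,177.4));print("view dir in slot",M.T@d)
crop(W6["pixels"],300,150,345,205,10,"pics/w6c.png")
E
python3 m3.py
```

```text
0.069 L [282.63794277 252.73664348] R [364.4995722  252.82615951] T [323.6628567  213.92741188] B [323.83084139 291.59499264]
0.074 L [283.47128908 250.19429613] R [363.61068924 250.2824697 ] T [323.63210788 212.14923755] B [323.7984849  288.33779846]
tip corners [[307.14666362 384.53965182]
 [341.95997736 384.56554701]
 [306.38869458 322.11879992]
 [343.14958279 322.15223265]]
view dir in slot [-0.04570957 -0.10549326 -0.99336892]
```

View pics/w6c.png

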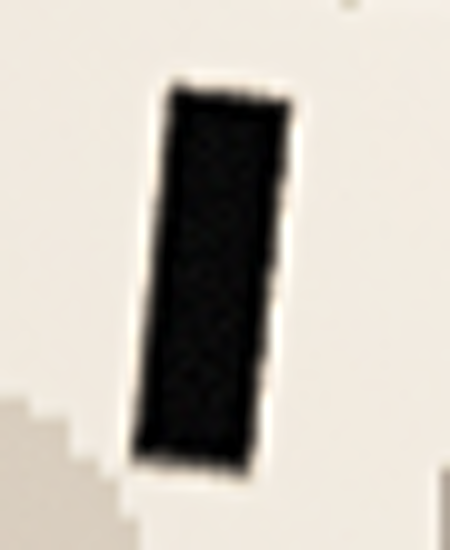

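The slot shows cleanly as a dark rectangle in w6 (about (321,177)), and its direction agrees with the assumed drainer yaw to within 1°. In w7 the collar centre (322,247) sits about 1 px left of prediction, a camera offset of roughly 0.8 mm, which I'm correcting for. Next I move onto the slot axis.

```bash
cat >> h.py <<'E'
SL=np.array([.6413,.1412,.0921])
def tgt(out): return SL+slotR()[:,2]*(.074+out)
def rep(o):
    M=slotR();Rt=tool(o);pp=o["eef_pos"]+Rt.apply([0,0,.074])
    print("t",o["t"],"peg origin in slot mm",(M.T@(pp-SL)*1000).round(1),"rot err deg",np.degrees((enterR().inv()*Rt).as_rotvec()).round(1),"F slot",(M.T@o["contact_force"]).round(1),"q",o["q"].round(2),"w",round(o["gripper_width"],3))
E
python3 - <<'E'
from station import *
from h import *
o=get_obs();rep(o);print(from_obs(o,tgt(.075),enterR()))
E
```

```text
t 6.65 peg origin in slot mm [ 12.9  -7.  124.9] rot err deg [ 0.1 -0.1 -0.4] F slot [ 0.1 -0.5 -0.5] q [-0.99  0.05  0.47  2.15  0.53  0.59 -1.02] w 0.129
(array([ 0.28 , -0.517,  1.997]), array([-0.028,  0.027,  0.083]))
```

jog_arm(dp=[[0.1,-0.2,0.5],[0.2,-0.4,1.0],[0.28,-0.52,1.5],[0.28,-0.52,2.0],[0.28,-0.52,2.0]], angular=[[0,0,0.08],[-0.03,0.03,0.08],[-0.03,0.03,0.08],[-0.03,0.03,0.08],[-0.03,0.03,0.08]], claw=[5,5,5,5,5])

```text
t: 7.15
eef_pos: [0.5671, 0.1483, 0.2198]
tool_rot: [0.193, 0.72, 0.644, 0.172]
contact_force: [0.2, -0.5, -0.9]
gripper_width: 0.132
```

```bash
python3 - <<'E'
from station import *
from h import *
import pickle
W=read_camera("wrist");T=read_camera("top");S=read_camera("scene")
o=get_obs();rep(o);print(from_obs(o,tgt(.035),enterR()))
pickle.dump((W,T,S,o),open("w8.pkl","wb"))
cv2.imwrite("pics/w8.png",W["pixels"]);crop(S["pixels"],310,170,485,300,4,"pics/s8.png")
print(proj(W,[SL]+[SL+slotR()@[0,.018*k,0] for k in(-1,1)]))
E
```

```text
t 7.3 peg origin in slot mm [ 0.3 -0.2 75.2] rot err deg [-0.   0.   0.1] F slot [-0.8  0.2 -0.1] q [-0.97  0.16  0.48  2.18  0.54  0.44 -1.06] w 0.13
(array([ 0.006, -0.011,  1.608]), array([ 0.009, -0.002, -0.013]))
[[324.06660194 220.65002794]
 [324.03741963 241.74720785]
 [324.09678963 198.8260112 ]]
```

View pics/w8.png

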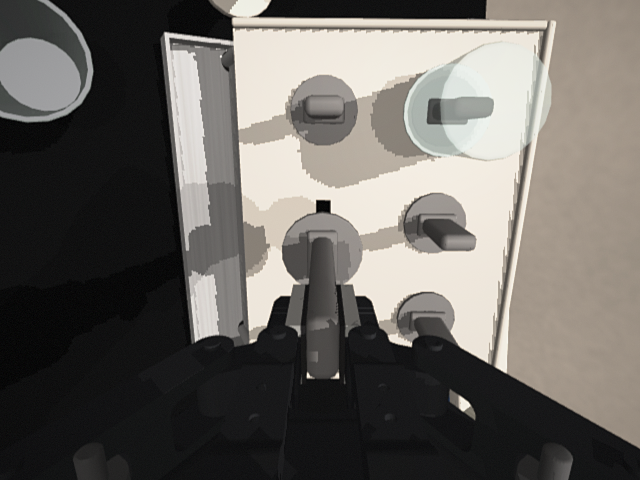

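View pics/s8.png

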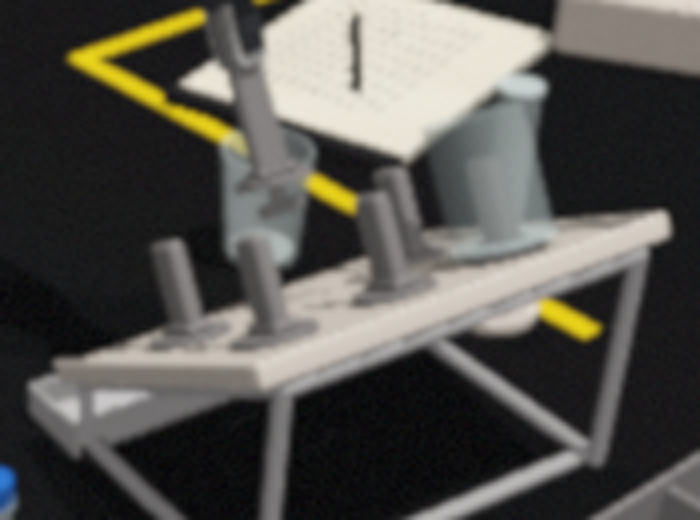

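```bash
python3 - <<'E'
from h import *
import pickle
W,T,S,o=pickle.load(open("w8.pkl","rb"))
g=W["pixels"].max(2).astype(float)
for v in (203,206,209):
    r=g[v,305:342]; 
    w=np.clip(200-r,0,None);w[w<60]=0;print(v,(w*np.arange(305,342)).sum()/w.sum(),w.sum()/200)
print(g[198:204,323])
# collar left/right edges at rows 240-256
for v in (240,246,252):
    r=g[v]; d=np.abs(np.diff(r)); print(v,[ (i+.5,int(r[i]),int(r[i+1])) for i in range(270,375) if d[i]>18])
for v in (290,300,310): 
    r=g[v]; d=np.abs(np.diff(r)); print(v,[ (i+.5,int(r[i]),int(r[i+1])) for i in range(280,365) if d[i]>12])
E
```

```text
203 322.8253968253968 13.545
206 322.8017018128006 13.515
209 322.80154924382146 13.555
[249. 217.  76.   5.   6.  11.]
240 [(282.5, 220, 176), (283.5, 176, 109), (298.5, 126, 82), (306.5, 80, 59), (308.5, 70, 108), (309.5, 108, 128), (312.5, 125, 93), (313.5, 93, 55), (330.5, 102, 143), (336.5, 153, 133), (337.5, 133, 152)]
246 [(280.5, 218, 198), (281.5, 198, 81), (311.5, 73, 51), (332.5, 101, 128), (336.5, 133, 113), (348.5, 126, 153)]
252 [(281.5, 241, 93), (282.5, 93, 67), (310.5, 80, 59), (332.5, 95, 114), (361.5, 152, 200), (362.5, 200, 246)]
290 [(291.5, 240, 111), (292.5, 111, 91), (303.5, 101, 75), (304.5, 75, 25), (308.5, 24, 50), (334.5, 98, 81), (335.5, 81, 49), (336.5, 49, 16), (340.5, 25, 76), (341.5, 76, 103), (352.5, 93, 117), (353.5, 117, 242)]
300 [(288.5, 16, 41), (289.5, 41, 103), (302.5, 102, 57), (303.5, 57, 20), (307.5, 23, 43), (336.5, 98, 39), (337.5, 39, 15), (341.5, 24, 65), (342.5, 65, 102), (355.5, 102, 36), (356.5, 36, 23)]
310 [(286.5, 18, 39), (287.5, 39, 103), (301.5, 101, 45), (302.5, 45, 19), (306.5, 22, 39), (307.5, 39, 55), (337.5, 96, 40), (338.5, 40, 18), (342.5, 22, 58), (343.5, 58, 102), (357.5, 101, 35), (358.5, 35, 21)]
```

Jaw, collar and slot columns are 322.6, 322.1 and 322.8, aligned to within about 0.5 mm. I'll descend.

jog_arm(dp=[[0,0,0.5],[0,0,1.0],[0,0,1.5],[0,0,1.85],[0,0,1.85]], angular=[[0,0,0],[0,0,0],[0,0,0],[0,0,0],[0,0,0]], claw=[5,5,5,5,5])

```text
t: 7.8
eef_pos: [0.5901, 0.1468, 0.1804]
tool_rot: [0.193, 0.72, 0.644, 0.173]
contact_force: [-0.4, -0.2, -1.1]
gripper_width: 0.135
```

```bash
python3 - <<'E'
from station import *
from h import *
import pickle
S=read_camera("scene");o=get_obs();rep(o);print(from_obs(o,tgt(.0),enterR()))
crop(S["pixels"],310,170,485,300,4,"pics/s9.png")
E
```

```text
t 7.85 peg origin in slot mm [-0.2  0.1 28.6] rot err deg [-0. -0.  0.] F slot [-0.1 -0.3 -0.2] q [-0.92  0.27  0.48  2.17  0.52  0.33 -1.05] w 0.133
(array([-0.003,  0.008,  1.146]), array([ 0.004,  0.001, -0.006]))
```

View pics/s9.png

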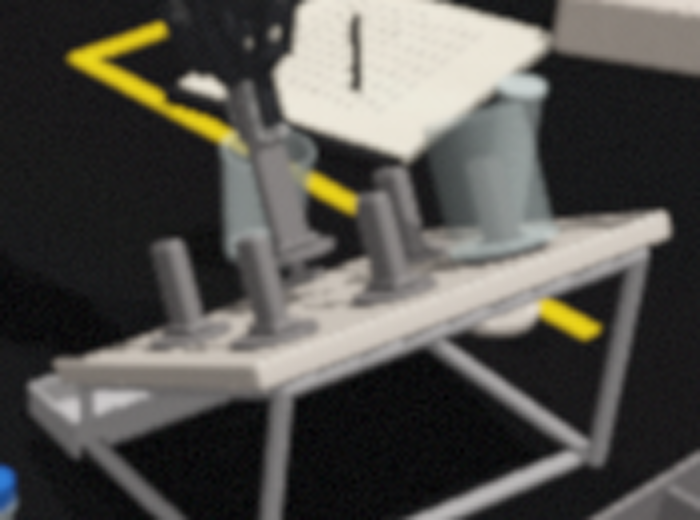

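jog_arm(dp=[[0,0,0.15],[0,0,0.3],[0,0,0.45],[0,0,0.55],[0,0,0.6]], angular=[[0,0,0],[0,0,0],[0,0,0],[0,0,0],[0,0,0]], claw=[5,5,5,5,5])

```text
t: 8.35
eef_pos: [0.5976, 0.1462, 0.1675]
tool_rot: [0.193, 0.72, 0.644, 0.173]
contact_force: [0.6, -0.4, -0.2]
gripper_width: 0.132
```

```bash
python3 - <<'E'
from station import *
from h import *
o=get_obs();rep(o);print(from_obs(o,tgt(.0),enterR()))
E
```

```text
t 8.35 peg origin in slot mm [-0.4  0.2 13.3] rot err deg [-0.  0.  0.] F slot [ 0.5 -0.3 -0.5] q [-0.9   0.3   0.48  2.17  0.51  0.29 -1.04] w 0.132
(array([-0.006,  0.017,  0.532]), array([ 0.002, -0.   , -0.004]))
```

No contact force with the foot 6 mm into the slot. Continuing.

jog_arm(dp=[[0,0.01,0.12],[0,0.015,0.24],[0,0.015,0.36],[0,0.015,0.46],[0,0.015,0.5]], angular=[[0,0,0],[0,0,0],[0,0,0],[0,0,0],[0,0,0]], claw=[5,5,5,5,5])

```text
t: 8.85
eef_pos: [0.6041, 0.1458, 0.1571]
tool_rot: [0.193, 0.72, 0.644, 0.173]
contact_force: [-12.8, 1.1, 15.5]
gripper_width: 0.131
```

```bash
python3 - <<'E'
from station import *
from h import *
S=read_camera("scene");W=read_camera("wrist");o=get_obs();rep(o)
crop(S["pixels"],310,170,485,300,4,"pics/s10.png")
cv2.imwrite("pics/w10.png",W["pixels"])
E
```

```text
t 8.95 peg origin in slot mm [0.  0.2 1.1] rot err deg [-0.  0.  0.] F slot [-1.4 -0.5  1.9] q [-0.88  0.33  0.47  2.16  0.51  0.26 -1.04] w 0.135
```

View pics/s10.png

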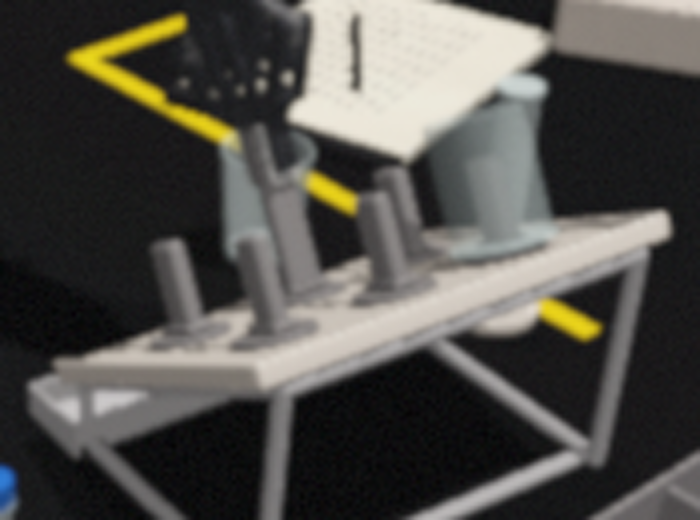

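View pics/w10.png

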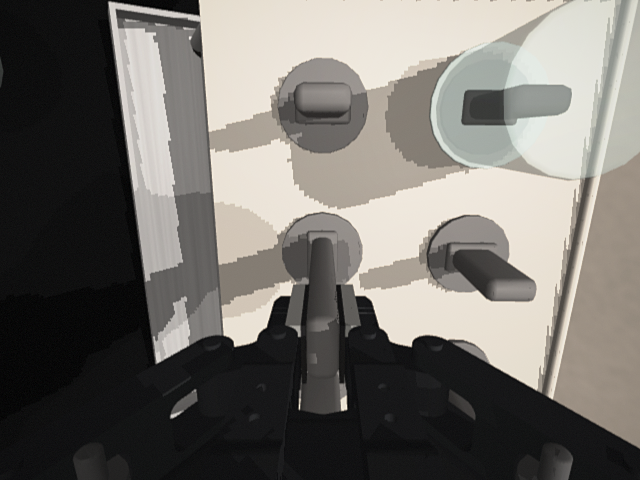

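Collar seated: contact force was about 20 N at the stop, then relaxed to about 2 N, and the wrist view shows the collar flat on the board at (322,248). I'll back off slightly and start the quarter turn.

jog_arm(dp=[[0,0,-0.03],[0,0,-0.03],[0,0,-0.03],[0,0,-0.03],[0,0,-0.03]], angular=[[0,0,-1],[0,0,-2.2],[0,0,-3.4],[0,0,-4.6],[0,0,-6]], claw=[5,5,5,5,5])

```text
t: 9.45
eef_pos: [0.6038, 0.1456, 0.1578]
tool_rot: [0.231, 0.526, 0.81, 0.117]
contact_force: [-0.6, -0.4, -0.8]
gripper_width: 0.129
```

```bash
python3 - <<'E'
from station import *
from h import *
o=get_obs();rep(o);print(o["torque"])
E
```

```text
t 9.45 peg origin in slot mm [0.1 0.3 1.8] rot err deg [ -0.    0.  -30.2] F slot [-0.9 -0.5 -0.4] q [-0.77  0.32  0.33  2.16  0.65  0.3  -0.64] w 0.129
[0.11657431 0.56259668 0.02742309]
```

jog_arm(dp=[[0,0,0.01],[0,0,0.01],[0,0,0.01],[0,0,0.01],[0,0,0.01]], angular=[[0,0,-1.2],[0,0,-2.4],[0,0,-3.6],[0,0,-4.8],[0,0,-6]], claw=[5,5,5,5,5])

```text
t: 9.95
eef_pos: [0.6039, 0.1455, 0.1576]
tool_rot: [0.254, 0.299, 0.918, 0.053]
contact_force: [0.1, 0.9, 0.1]
gripper_width: 0.134
```

jog_arm(dp=[[0,0,0],[0,0,0],[0,0,0],[0,0,0],[0,0,0]], angular=[[0,0,-1.2],[0,0,-2.4],[0,0,-3.6],[0,0,-4.8],[0,0,-6]], claw=[5,5,5,5,5])

```text
t: 10.45
eef_pos: [0.6039, 0.1455, 0.1575]
tool_rot: [0.259, 0.051, 0.965, -0.015]
contact_force: [-0.2, -0.6, -1.5]
gripper_width: 0.134
```

```bash
python3 - <<'E'
from station import *
from h import *
W=read_camera("wrist");T=read_camera("top");o=get_obs();rep(o);print(o["torque"])
cv2.imwrite("pics/w11.png",W["pixels"]);crop(T["pixels"],170,125,330,260,5,"pics/t11.png")
E
```

```text
t 10.55 peg origin in slot mm [0.1 0.1 1.5] rot err deg [ -0.   0. -90.] F slot [-0.6  0.9 -1.2] q [-0.56  0.31  0.09  2.14  0.82  0.35  0.24] w 0.128
[0.10033261 0.60691215 0.05803532]
```

View pics/w11.png

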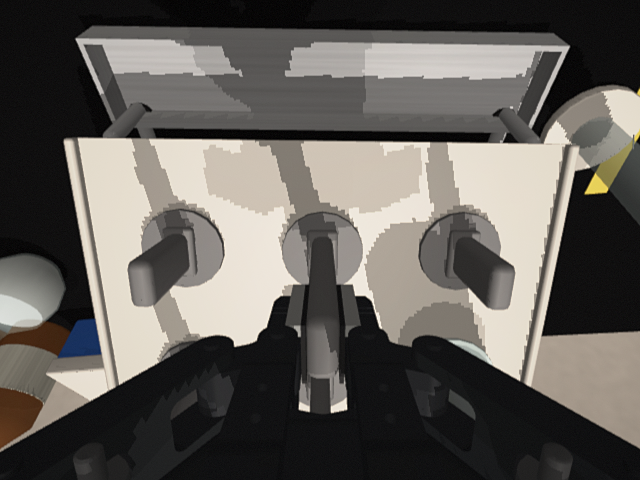

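The turn is complete (90.0°): in the wrist view the stem lies parallel to the neighbouring fixed pegs and the collar sits at (322,248). Releasing.

jog_arm(dp=[[0,0,0.02],[0,0,0.02],[0,0,0.02],[0,0,0.02],[0,0,0.02]], angular=[[0,0,0],[0,0,0],[0,0,0],[0,0,0],[0,0,0]], claw=[12,16,22,35,50])

```text
t: 11.05
eef_pos: [0.6041, 0.1457, 0.1572]
tool_rot: [0.259, 0.053, 0.964, -0.014]
contact_force: [-0.6, 0.2, 0.3]
gripper_width: 0.563
```

jog_arm(dp=[[0,0,0],[0,0,0],[0,0,0],[0,0,-0.5],[0,0,-1]], angular=[[0,0,0],[0,0,0],[0,0,0],[0,0,0],[0,0,0]], claw=[50,50,50,50,50])

```text
t: 11.55
eef_pos: [0.591, 0.1469, 0.1794]
tool_rot: [0.258, 0.053, 0.964, -0.014]
contact_force: [-0.1, -0.4, -0.4]
gripper_width: 0.58
```

jog_arm(dp=[[0,0,-1],[0,0,-2],[0,0,-3],[0,0,-4],[0,0,-4.5]], angular=[[0,0,0],[0,0,0],[0,0,0],[0,0,0],[0,0,0]], claw=[50,50,50,50,50])

```text
t: 12.05
eef_pos: [0.5351, 0.1538, 0.2793]
tool_rot: [0.26, 0.053, 0.964, -0.013]
contact_force: [0.4, 0.9, 0.4]
gripper_width: 0.587
```

```bash
python3 - <<'E'
from station import *
from h import *
import pickle
W=read_camera("wrist");T=read_camera("top");S=read_camera("scene");o=get_obs();rep(o)
pickle.dump((W,T,S,o),open("w12.pkl","wb"))
cv2.imwrite("pics/w12.png",W["pixels"]);cv2.imwrite("pics/t12.png",T["pixels"]);crop(S["pixels"],310,170,485,300,4,"pics/s12.png")
E
```

```text
t 12.2 peg origin in slot mm [  0.7   0.6 139.4] rot err deg [ -0.2  -0.  -90. ] F slot [ 0.5 -0.1 -0.7] q [-0.55  0.03 -0.03  2.14  0.58  0.63  0.46] w 0.59
```

View pics/w12.png

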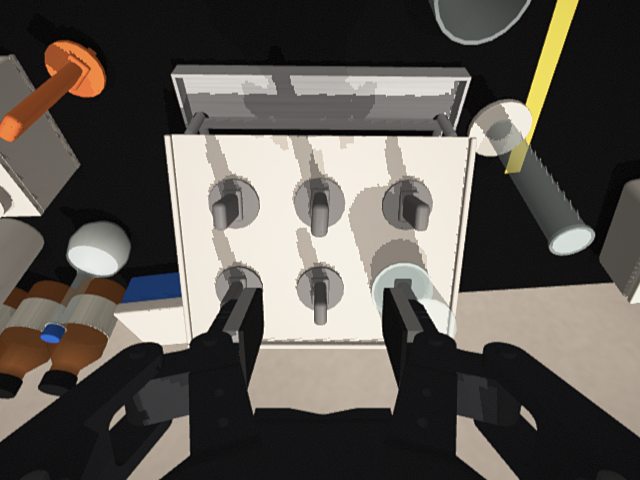

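View pics/s12.png

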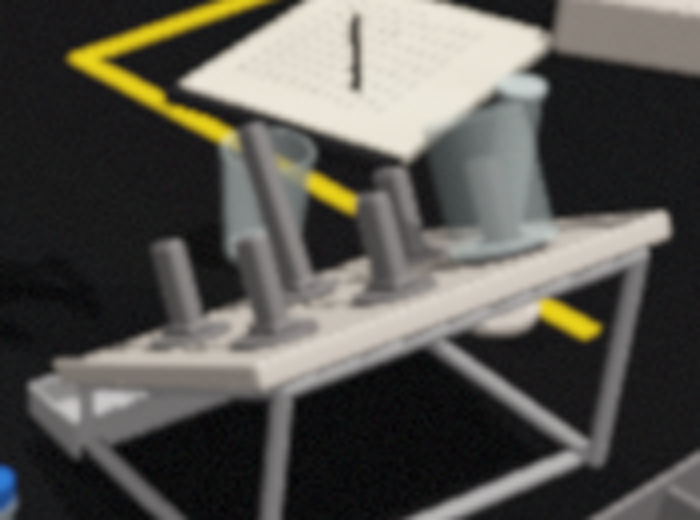

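View pics/t12.png

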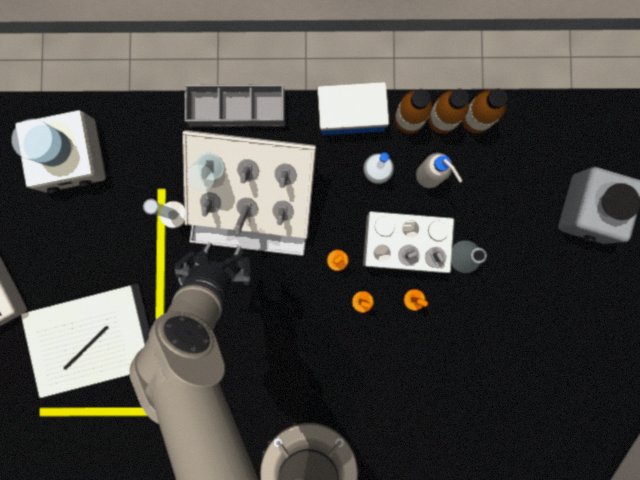

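The peg stands locked, parallel to its neighbours: collar at (319,204) and tip at about (320,228) in the wrist view. The bystanders and short pegs look unmoved. One numeric check of tilt and twist before I hand in.

```bash
python3 - <<'E'
from h import *
import pickle
W,T,S,o=pickle.load(open("w12.pkl","rb"))
crop(W["pixels"],285,170,355,245,8,"pics/w12c.png");crop(S["pixels"],355,190,405,250,9,"pics/s12c.png")
M=slotR()
print("ideal tip/collar top wrist",proj(W,[SL+M@[0,0,.11],SL+M@[0,0,.005]]),"scene",proj(S,[SL+M@[0,0,.11],SL+M@[0,0,.005]]))
E
```

```text
ideal tip/collar top wrist [[320.39621415 235.11996698]
 [320.65849041 205.68506196]] scene [[374.90711619 201.27282101]
 [385.84755368 242.64457509]]
```

View pics/w12c.png

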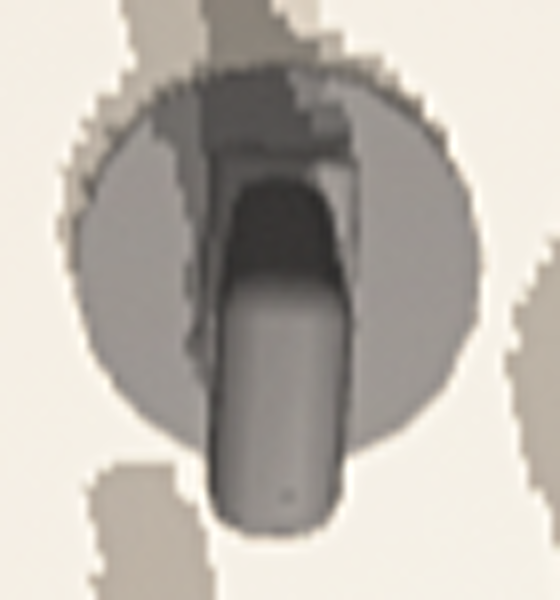

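View pics/s12c.png

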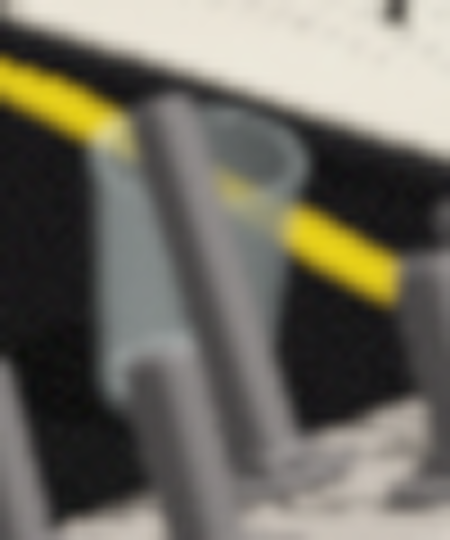

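```bash
python3 - <<'E'
from station import *
print(hand_in())
E
```

```text
the job is handed in; nothing more can be done
None
```

I took the tall grey peg from the left near hole of the rack and passed its T-foot through the empty slot. I pushed until the collar seated (about 20 N), gave it a 90° turn and let go. I backed the gripper about 140 mm off the board and handed the job in at t ≈ 12.2 s of the 40 s allowed; the hand-in gave no verdict.

**Last checks:**
- **Peg:** it stands locked and lines up with the fixed pegs, twisted by about 2° at most. The collar is on the board. The peg leans about 4–5° downslope, which is the expected droop and well inside the 12° limit.
- **Other things:** in the last top view the short pegs and glassware look unmoved. I compared that by eye and did not measure it.

**Measurements that disagreed:**
- **Slot position:** the wrist and top cameras placed the slot about 2 mm apart, and the wrist camera was off by about 0.8 mm. I used the corrected wrist value, and the foot went in without touching the sides.
- **Collar:** in the last wrist view it sits about 3 mm downslope of where I aimed. I put this down to the play in the slot plus error in that view.

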